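# Put the mixed-up plunger cutters back in their own trays

### The job

After the gingerbread baking the four plunger cutters were put away in each other's trays. Stand each cutter upright and flat on the floor of the tray whose card shows its shape and colour; each tray holds only one, and the spare tray without a card is free for parking a cutter while you swap. Leave the honey jar standing where it is.

Things in the scene. Friction and masses are not known exactly. Their poses are not given: they have to be found in the camera images.
- heart_cutter: red plastic plunger cutter, loose, about 60 g, standing upright: a flat-bottomed red cutting shape at the foot, a heart 61 mm long and 63 mm wide, 28 mm high; above it a white stem 25 mm in diameter; on top a round red knob 34 mm in diameter, 50 to 70 mm above the foot, which is the place to grip it (from above, at any yaw). Origin: centre of the underside, on the axis of stem and knob; z up along the knob's axis, x towards the top of the shape.
- star_cutter: yellow plastic plunger cutter, loose, about 60 g, standing upright: a flat-bottomed yellow cutting shape at the foot, a five-pointed star 65 mm across its points, 28 mm high; above it a white stem 25 mm in diameter; on top a round yellow knob 34 mm in diameter, 50 to 70 mm above the foot, which is the place to grip it (from above, at any yaw). Origin: centre of the underside, on the axis of stem and knob; z up along the knob's axis, x towards the top of the shape.
- tree_cutter: green plastic plunger cutter, loose, about 60 g, standing upright: a flat-bottomed green cutting shape at the foot, a fir tree 66 mm long and 54 mm wide, 28 mm high; above it a white stem 25 mm in diameter; on top a round green knob 34 mm in diameter, 50 to 70 mm above the foot, which is the place to grip it (from above, at any yaw). Origin: centre of the underside, on the axis of stem and knob; z up along the knob's axis, x towards the top of the shape.
- flower_cutter: blue plastic plunger cutter, loose, about 60 g, standing upright: a flat-bottomed blue cutting shape at the foot, a six-petalled flower 67 mm across, 28 mm high; above it a white stem 25 mm in diameter; on top a round blue knob 34 mm in diameter, 50 to 70 mm above the foot, which is the place to grip it (from above, at any yaw). Origin: centre of the underside, on the axis of stem and knob; z up along the knob's axis, x towards the top of the shape.
- heart_tray: white square storage tray, fixed to the table, its card showing a small red heart. Outside 104 x 104 mm, open on top, inside 96 x 96 mm, wall 25 mm high and 4 mm thick, floor 3 mm thick; the card lies on a flat lip 25 mm high, which reaches from 52 to 98 mm from the origin on the tray's -x side, turned roughly to the robot (104 mm wide). Room for one cutter. Origin: underside of the square well, at its centre, on the table top; z up.
- star_tray: white square storage tray, fixed to the table, its card showing a small yellow star. Outside 104 x 104 mm, open on top, inside 96 x 96 mm, wall 25 mm high and 4 mm thick, floor 3 mm thick; the card lies on a flat lip 25 mm high, which reaches from 52 to 98 mm from the origin on the tray's -x side, turned roughly to the robot (104 mm wide). Room for one cutter. Origin: underside of the square well, at its centre, on the table top; z up.
- tree_tray: white square storage tray, fixed to the table, its card showing a small green tree. Outside 104 x 104 mm, open on top, inside 96 x 96 mm, wall 25 mm high and 4 mm thick, floor 3 mm thick; the card lies on a flat lip 25 mm high, which reaches from 52 to 98 mm from the origin on the tray's -x side, turned roughly to the robot (104 mm wide). Room for one cutter. Origin: underside of the square well, at its centre, on the table top; z up.
- flower_tray: white square storage tray, fixed to the table, its card showing a small blue flower. Outside 104 x 104 mm, open on top, inside 96 x 96 mm, wall 25 mm high and 4 mm thick, floor 3 mm thick; the card lies on a flat lip 25 mm high, which reaches from 52 to 98 mm from the origin on the tray's -x side, turned roughly to the robot (104 mm wide). Room for one cutter. Origin: underside of the square well, at its centre, on the table top; z up.
- spare_tray: white square storage tray of the same make and size as the others (inside 96 x 96 mm, wall 25 mm high, floor 3 mm thick, bare lip from 52 to 98 mm on its -x side), with no card, empty, fixed to the table. Origin: underside of the square well, at its centre; z up.
- honey_jar: amber glass honey jar with a paper band and a brass lid, 64 mm in diameter, 75 mm high, 0.35 kg, standing loose among the trays; the other small baking things lying about there are lower than 65 mm. Origin: centre of its underside; z up.
There are look-alikes about, which are no part of the job. Of the things that look like the flower_cutter, the largest one is meant.

How it is judged:
By the outcome, as a careful person would: the job done as asked, in the order asked, and still so for the second after the job is handed in, with the robot touching nothing.
It also fails if it takes over 138 s, if anything falls off the work surface, if the arm or the gripper's body presses on something with over 40 N, if the wrist force passes 120 N, or if a joint passes its speed limit or range.

### The arm

A 6-joint arm with a two-finger parallel gripper is mounted at the origin on the work surface. World frame = base frame: x ahead of the robot, y to its left, z up, the work surface at z = 0. Lengths are in m, angles in rad, forces in N, time in s.
With the tool pointing down it reaches from about 0.275 to 0.85 m from the base axis. Payload 5.2 kg.
Tool frame: the origin (TCP) lies at the very end of the fingers, on their centre line; the grasp point (between the pads) lies 19 mm behind it; z points along the fingers, y is the line along which they close (so a half turn about z gives the same grasp; the last joint's range is limited). The gripper opens to 85 mm and grips with 20 to 120 N. Pads are 22 mm wide; open, the fingers measure 114 mm over their backs; the gripper's body (76 mm by 85 mm) begins 54 mm behind the grasp point. The pads swing forward as they close: fully open they stand 13 mm farther back than shut.
Start: joints at [-1.324, 0.259, 1.535, -0, 1.348, -0.203], TCP at [0.239, -0.495, 0.231] pointing down, gripper open.
Joint ranges: [-3.14, 3.14], [-0.91, 2.08], [0.19, 2.58], [-1.22, 4.36], [0.22, 2.71], [-3.12, 3.12]. Speed limits (rad/s): [2.57, 2.57, 3.14, 3.14, 3.14, 3.14].

### API

Orientations are given as a rotation vector (axis times angle).
In Python, from bench import readout, snapshot, ticket gives the robot as it stands.
- The arm moves only by the tool step_arm, never from a script. Its arguments are lists of equal length, an entry for each row: "claw": the opening, from 0 (shut) to 1 (fully open); "translation": the shift along the tool's x, y, z in mm, a list of three; "turn": the turn about the tool's z in degrees. In form: {"claw": [claw, ...], "translation": [[x, y, z], ...], "turn": [turn, ...]}. A call has 1 to 20 rows; each row is the pose to reach, as a shift and turn from the pose commanded when the call began, along the tool's axes at that moment; what a row does not reach only later rows make up. A row lasts 1/8 s, in which the tool goes at most 62.5 mm and 10.7 degrees, less where a joint would pass 70% of its speed; a pose out of reach is approached as far as the arm can. A call with a gripper value outside its range is refused whole. The fingers move at their own pace and stop on an object; the grip force is fixed at half the most. Time passes only in rows, so rows that repeat a pose let the fingers close. It gives the time, the measured TCP pose, the force, the opening and the grip force at its end, in the units of the state.
- readout.get_state(): the state, without advancing time (a new reading comes with each control period).
- snapshot(name): name is "scene" or "top" or "wrist"; returns a dict with "img" (400x640x3 uint8, red, green, blue), "mtx" (3x3 intrinsics, pixels), "pose" (4x4, takes a point from camera to world coordinates); the wrist camera has in their place "mount" (4x4, takes a point from camera to tool coordinates, whose origin is the TCP and whose axes are the flange's). Camera axes: x right, y down, z forward; pixel columns grow to the right and rows downward; lengths in m; the calibration is good to about 2 mm. The wrist camera is an equidistant fisheye: a pixel r from the principal point sees the ray r / f radians off the axis. A picture is of the moment at which its call begins: read the wrist's pose just before it. There is no depth.
- ticket.finish_job(): hands the job in; it is judged then, once.
The state is a dict: "clock": time; "qpos": joint angles; "joint_velocities": joint speeds; "effort": joint torques, N m; "tcp_pos": TCP position; "orientation": TCP orientation; "wrist_force": force on the tool from outside, world axes, zero at the start; "wrist_torque": the same for the moment, N m; "width": opening from 0.0 (shut) to 1.0 (fully open); "grasp_force": force on a finger pad.
Only numpy, scipy, OpenCV 4.12 (cv2) and the standard library are available. Lean on these libraries where they do the work, as an engineer would, in place of code of your own. Each camera call takes 0.05 s, during which the arm holds its last target. There are 200 camera calls.

## Working session

There is one attempt and no reset: what is moved stays moved. The work goes in short steps, Python scripts to look and compute and a tool call to move; the robot and the scene stay as the last step left them, time stands still between calls to the robot, and variables do not carry over. Pictures are saved under pics/ and viewed, at most 14 in all, crops included, and the job is handed in when it is done.

Besides the shell and the picture viewer there is one more tool, called after "Request:" by a JSON object that holds its "op" and its "data". step_arm: Moves the arm, as the interface text tells. Its arguments: {"type":"object","properties":{"claw":{"type":"array"},"translation":{"type":"array"},"turn":{"type":"array"}},"required":["claw","translation","turn"]}

```bash
mkdir -p pics; ls; cat > h.py <<'E'
import numpy as np, cv2, json
from bench import readout, snapshot, ticket
def save(name, fn):
    s=snapshot(name); cv2.imwrite('pics/'+fn+'.png', s['img'][:,:,::-1])
    np.savez('pics/'+fn+'.npz', **{k:np.array(v) for k,v in s.items()}); return s
def ray(fn,u,v,z):
    s=np.load('pics/'+fn+'.npz'); K=s['mtx']; P=s['pose']
    d=P[:3,:3]@np.linalg.inv(K)@[u,v,1.]; o=P[:3,3]
    return np.round(o+d*(z-o[2])/d[2],4)
E
python3 - <<'E'
from h import *
print(readout.get_state())
for n in('scene','top'):
    s=save(n,n+'0'); print(s['mtx'],s['pose'])
E
```

```text
pics
{'clock': 0.0, 'qpos': array([-1.32376773e+00,  2.59318349e-01,  1.53609838e+00,  1.55090582e-05,
        1.34800209e+00, -2.02793499e-01]), 'joint_velocities': array([-1.38921180e-04,  1.52711992e-03,  1.05719025e-03, -1.30407340e-05,
        1.19477537e-04,  2.61046620e-04]), 'effort': array([ 1.87288977e-03, -4.46020818e+01, -2.90573680e+01, -2.12498967e-04,
        1.16089761e-02,  3.31375895e-05]), 'tcp_pos': array([ 0.2390388 , -0.49474524,  0.23048183]), 'orientation': array([-3.06068948e+00, -7.00224380e-01,  3.96680717e-05]), 'wrist_force': array([-0.02423979,  0.13262031, -0.89931601]), 'wrist_torque': array([ 0.0279478 , -0.00180451,  0.01290857]), 'grasp_force': 0.0, 'width': 1.0042715086439578}
[[501.34044689   0.         321.6223908 ]
 [  0.         501.34044689 195.02798153]
 [  0.           0.           1.        ]] [[ 0.70998     0.45222644 -0.53983298  1.34861987]
 [ 0.7042     -0.44987329  0.54928715 -0.86405474]
 [ 0.00554574 -0.77013328 -0.6378589   0.98468378]
 [ 0.          0.          0.          1.        ]]
[[374.404718     0.         320.64913459]
 [  0.         374.404718   197.82215466]
 [  0.           0.           1.        ]] [[ 0.00275754 -0.99138294  0.13096662  0.4152666 ]
 [-0.99968601 -0.00599473 -0.02432982 -0.03691299]
 [ 0.02490528 -0.13085841 -0.99108819  0.92617443]
 [ 0.          0.          0.          1.        ]]
```

View pics/scene0.png

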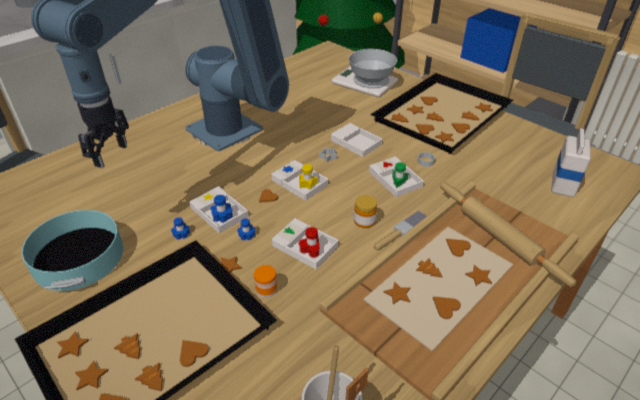

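View pics/top0.png

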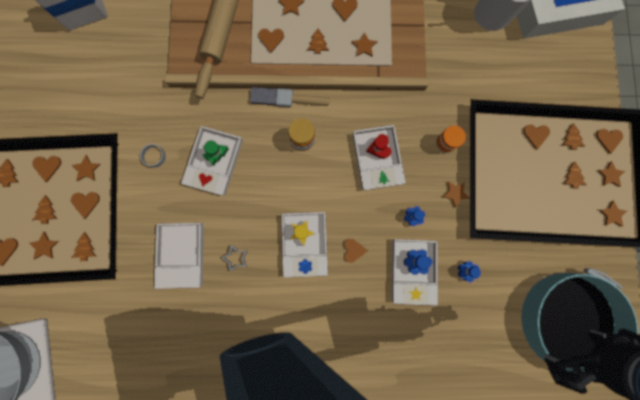

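Top view: the tree cutter (215,152) is in the heart tray, and the heart (379,146) is in the tree tray. The star (302,232) is in the flower tray, a blue flower (418,262) is in the star tray, and the spare tray is at (178,255). The jar is at (301,132).
Flower candidates are blue at (418,262), (415,215) and (468,271). The one at (418,262) looks largest; I'll confirm it in a crop.

```bash
python3 - <<'E'
from h import *
im=cv2.imread('pics/top0.png'); cv2.imwrite('pics/crop.png',cv2.resize(im[100:310,145:490],None,fx=2.3,fy=2.3,interpolation=cv2.INTER_CUBIC))
hsv=cv2.cvtColor(im,cv2.COLOR_BGR2HSV)
for n,(a,b) in dict(blue=(100,125),green=(50,85),yellow=(22,32),red=(0,5)).items():
    m=((hsv[...,0]>=a)&(hsv[...,0]<=b)&(hsv[...,1]>170)&(hsv[...,2]>60)).astype('uint8')
    k,l,st,c=cv2.connectedComponentsWithStats(m)
    for i in range(1,k):
        if st[i,4]>25 and 140<c[i][0]<500 and 90<c[i][1]<310: print(n,st[i],c[i].round(1),ray('top0',*c[i],.03))
E
```

```text
blue [406 208  18  17 197] [414.4 215.8] [ 0.4913 -0.2855  0.03  ]
blue [405 251  26  22 383] [417.9 261.6] [ 0.3821 -0.2906  0.03  ]
blue [300 261  10  11  77] [304.9 266. ] [ 0.3714 -0.0222  0.03  ]
blue [460 263  19  18 207] [468.8 271.1] [ 0.3601 -0.4116  0.03  ]
green [206 143  20  20 180] [212.6 150.9] [0.6475 0.2049 0.03  ]
yellow [293 223  19  20 189] [301. 232.] [ 0.4511 -0.0123  0.03  ]
yellow [413 291   7   7  35] [415.5 294.1] [ 0.3068 -0.2824  0.03  ]
red [368 135  23  23 296] [380.2 146.6] [ 0.6622 -0.2057  0.03  ]
red [200 175  11  10  64] [204.5 178.8] [0.5782 0.2216 0.03  ]
```

View pics/crop.png

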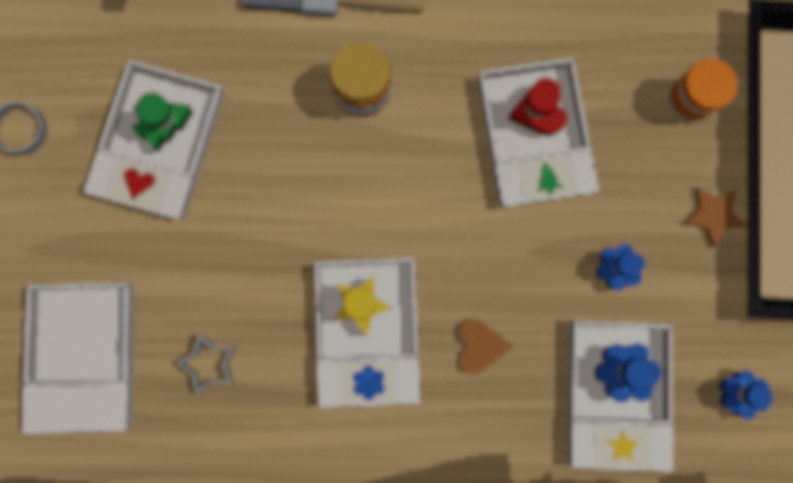

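The crop confirms it: the blue cutter in the star tray (crop 632,372) is clearly the largest of the three, so it's the flower cutter. Next I'll measure the trays and knobs.

```bash
cat >> h.py <<'E'
from scipy.spatial.transform import Rotation as R
from scipy.optimize import least_squares
def delta(x,y,z):
    s=readout.get_state(); M=R.from_rotvec(s['orientation']).as_matrix()
    return (M.T@(np.array([x,y,z])-s['tcp_pos'])*1000).round(0)
E
python3 - <<'E'
from h import *
T=dict(heart=[(130,62),(221,87),(182,217),(84,192)],tree=[(480,72),(573,60),(599,191),(502,206)],spare=[(27,285),(132,284),(128,432),(23,433)],
flower=[(315,262),(414,259),(419,404),(317,407)],star=[(574,322),(672,326),(673,469),(571,467)])
L=np.array([(52,52),(52,-52),(-98,-52),(-98,52)])/1000
for n,c in T.items():
    p=np.array([ray('top0',u/2.3+145,v/2.3+100,.025)[:2] for u,v in c])
    f=lambda q:(L@np.array([[np.cos(q[2]),np.sin(q[2])],[-np.sin(q[2]),np.cos(q[2])]])+q[:2]-p).ravel()
    r=least_squares(f,[*p.mean(0),0]); print(n,r.x.round(4),'res mm',abs(r.fun*1e3).max().round(1))
for n,(u,v) in dict(tree=(152,109),heart=(545,96),star=(367,300),flower=(640,373)).items(): print(n,ray('top0',u/2.3+145,v/2.3+100,.073))
print(R.from_rotvec(readout.get_state()['orientation']).as_matrix().round(3))
print(snapshot('wrist')['mount'].round(3))
print('jar lid',ray('top0',301,131,.075))
print(delta(.5,-.2,.23))
E
```

```text
heart [ 0.6473  0.2004 -0.2647] res mm 2.3
tree [ 0.6593 -0.1999  0.1567] res mm 2.1
spare [0.4181 0.2758 0.0206] res mm 2.2
flower [ 0.4449 -0.0195  0.0327] res mm 0.5
star [ 0.3809 -0.2867 -0.0347] res mm 2.4
tree [0.6447 0.1971 0.073 ]
heart [ 0.6621 -0.2019  0.073 ]
star [ 0.4531 -0.0215  0.073 ]
flower [ 0.3825 -0.2906  0.073 ]
[[ 0.901  0.435 -0.   ]
 [ 0.435 -0.901  0.002]
 [ 0.    -0.002 -1.   ]]
[[ 0.001 -0.953 -0.304  0.079]
 [ 1.     0.001 -0.001 -0.001]
 [ 0.001 -0.304  0.953 -0.142]
 [ 0.     0.     0.     1.   ]]
jar lid [ 0.6856 -0.0113  0.075 ]
[ 363. -152.    1.]
```

Request:
{"op": "step_arm", "data": {"claw": [1,1,1,1,1,1,1,1,1,1,1,1,1,1,1], "translation": [[40,-33,0],[80,-67,0],[120,-100,0],[160,-133,0],[200,-167,10],[240,-200,20],[280,-233,30],[320,-267,30],[360,-300,30],[385,-322,30],[399,-333,30],[399,-333,30],[399,-333,30],[399,-333,30],[399,-333,30]], "turn": [8,16,24,25.8,25.8,25.8,25.8,25.8,25.8,25.8,25.8,25.8,25.8,25.8,25.8]}}

```text
clock: 2.02
tcp_pos: [0.4535, -0.0226, 0.2013]
orientation: [3.141, -0.003, -0.0]
wrist_force: [0.8, -0.8, -0.5]
width: 1.0
grasp_force: 0.0
```

```bash
cat >> h.py <<'E'
def wproj(fn,st,pts):
    s=np.load('pics/'+fn+'.npz'); M=np.eye(4); M[:3,:3]=R.from_rotvec(st['orientation']).as_matrix(); M[:3,3]=st['tcp_pos']
    C=np.linalg.inv(M@s['mount']); K=s['mtx']; o=[]
    for p in pts:
        q=C[:3,:3]@p+C[:3,3]; t=np.arctan2(np.hypot(q[0],q[1]),q[2]); a=np.arctan2(q[1],q[0])
        o.append((K[0,2]+K[0,0]*t*np.cos(a),K[1,2]+K[1,1]*t*np.sin(a)))
    return np.array(o)
E
python3 - <<'E'
from h import *
st=readout.get_state(); save('wrist','w1'); print(st['tcp_pos'],st['orientation'],st['clock'])
im=cv2.imread('pics/w1.png')
def ring(x,y,z,r): 
    a=np.linspace(0,6.28,40); return [np.array([x+r*np.cos(t),y+r*np.sin(t),z]) for t in a]
def sq(x,y,t,z,h): 
    c,s=np.cos(t),np.sin(t); return [np.array([x+c*a-s*b,y+s*a+c*b,z]) for a,b in [(h,h),(h,-h),(-h,-h),(-h,h)]]
for P in (ring(.4531,-.0215,.073,.017),sq(.4449,-.0195,.0327,.025,.052),sq(.3809,-.2867,-.0347,.025,.052),ring(.3825,-.2906,.073,.017),ring(.6447,.1971,.073,.017),ring(.6621,-.2019,.073,.017),sq(.6473,.2004,-.2647,.025,.052),sq(.6593,-.1999,.1567,.025,.052),sq(.4181,.2758,.02,.025,.052)):
    cv2.polylines(im,[wproj('w1',st,P).round().astype(int)],True,(255,0,255),1)
cv2.imwrite('pics/w1o.png',im); print(delta(.4531,-.0215,.046))
E
```

```text
[ 0.45350264 -0.02260803  0.20134603] [ 3.14147604e+00 -2.74298881e-03 -4.36262194e-05] 2.025
[ -0.  -1. 155.]
```

View pics/w1o.png

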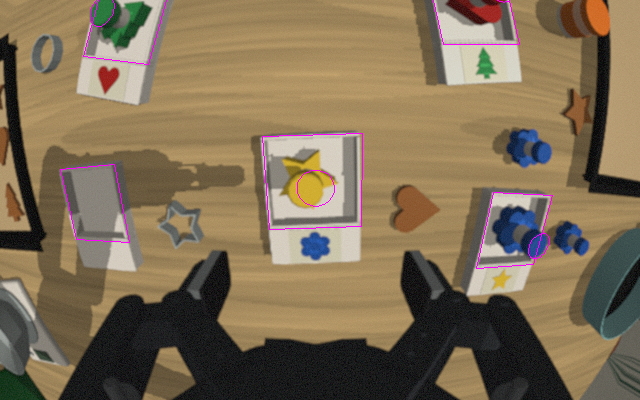

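Tray outlines match the picture. The star knob is really at (305,188), 10 mm further to +y than predicted, so I'm correcting for that. The tree and flower knobs match.

Request:
{"op": "step_arm", "data": {"claw": [1,1,1,1,1,1,1,0,0,0,0,0,0,0], "translation": [[0,-10,30],[0,-10,70],[0,-10,110],[0,-10,140],[0,-10,157],[0,-10,158],[0,-10,158],[0,-10,158],[0,-10,158],[0,-10,158],[0,-10,158],[0,-10,158],[0,-10,158],[0,-10,158]], "turn": [0,0,0,0,0,0,0,0,0,0,0,0,0,0]}}

```text
clock: 3.82
tcp_pos: [0.4541, -0.0121, 0.044]
orientation: [3.141, -0.001, 0.001]
wrist_force: [-0.9, -1.4, 6.0]
width: 0.379
grasp_force: 58.9
```

Request:
{"op": "step_arm", "data": {"claw": [0,0,0,0,0,0,0,0,0,0,0,0,0,0,0,0,0,0,0], "translation": [[0,0,-30],[0,0,-70],[0,0,-105],[-4,-30,-110],[-9,-70,-110],[-14,-110,-110],[-19,-150,-110],[-24,-190,-110],[-29,-230,-110],[-34,-265,-110],[-36,-283,-110],[-36,-288,-110],[-36,-288,-110],[-36,-288,-80],[-36,-288,-50],[-36,-288,-25],[-36,-288,-8],[-36,-288,-1],[-36,-288,-1]], "turn": [0,0,0,0,0,0,0,0,0,0,0,0,0,0,0,0,0,0,0]}}

```text
clock: 6.2
tcp_pos: [0.4185, 0.2753, 0.0447]
orientation: [3.141, -0.003, 0.001]
wrist_force: [0.4, -0.2, -0.5]
width: 0.372
grasp_force: 59.8
```

Request:
{"op": "step_arm", "data": {"claw": [1,1,1,1,1,1,1,1,1,1,1,1,1,1,1,1,1,1,1,1], "translation": [[0,0,0],[0,0,0],[0,0,0],[0,0,-30],[0,0,-70],[0,0,-110],[0,0,-150],[-3,40,-156],[-6,90,-156],[-9,140,-156],[-12,190,-156],[-15,240,-156],[-18,290,-156],[-21,340,-156],[-24,390,-156],[-27,440,-156],[-30,490,-156],[-33,530,-156],[-36,560,-156],[-36,566,-156]], "turn": [0,0,0,0,0,0,0,0,0,0,0,0,0,0,0,0,0,0,0,0]}}

```text
clock: 8.7
tcp_pos: [0.3812, -0.2915, 0.2002]
orientation: [3.141, -0.004, -0.0]
wrist_force: [-0.4, 0.0, -0.2]
width: 0.998
grasp_force: 0.0
```

Request:
{"op": "step_arm", "data": {"claw": [1,1,1], "translation": [[0,0,0],[0,0,0],[0,0,0]], "turn": [0,0,0]}}

```text
clock: 9.07
tcp_pos: [0.3818, -0.2889, 0.2004]
orientation: [-3.142, -0.001, -0.0]
wrist_force: [0.7, -0.2, 0.4]
width: 1.003
grasp_force: 0.0
```

```bash
cat >> h.py <<'E'
def ring(x,y,z,r): 
    a=np.linspace(0,6.28,40); return [np.array([x+r*np.cos(t),y+r*np.sin(t),z]) for t in a]
def look(fn,rings):
    st=readout.get_state(); save('wrist',fn); print(st['tcp_pos'],st['clock']); im=cv2.imread('pics/'+fn+'.png')
    for r in rings: cv2.polylines(im,[wproj(fn,st,ring(*r,.073,.017)).round().astype(int)],True,(255,0,255),1)
    cv2.imwrite('pics/'+fn+'o.png',im)
E
python3 - <<'E'
from h import *
look('w2',[(.3825,-.2906),(.418,.276)]); print(delta(.3825,-.2906,.043))
E
```

```text
[ 0.38176275 -0.28887943  0.20044304] 9.075
[  1.   2. 157.]
```

View pics/w2o.png

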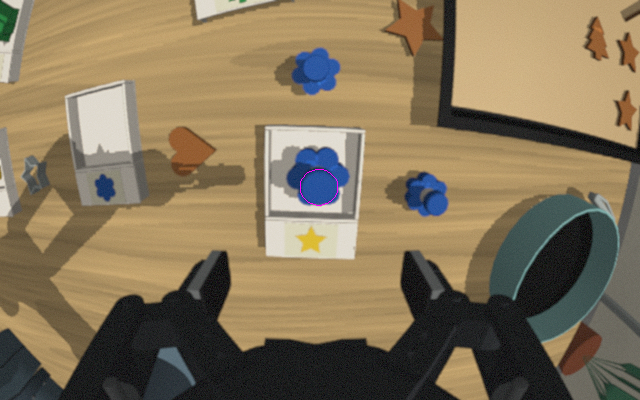

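The flower knob at (319,187) sits exactly on the prediction, and the flower tray at the left is empty. Gripping.

Request:
{"op": "step_arm", "data": {"claw": [1,1,1,1,1,1,1,0,0,0,0,0,0,0], "translation": [[1,2,30],[1,2,70],[1,2,110],[1,2,140],[1,2,156],[1,2,157],[1,2,157],[1,2,157],[1,2,157],[1,2,157],[1,2,157],[1,2,157],[1,2,157],[1,2,157]], "turn": [0,0,0,0,0,0,0,0,0,0,0,0,0,0]}}

```text
clock: 10.88
tcp_pos: [0.3828, -0.2921, 0.0439]
orientation: [3.141, -0.001, 0.001]
wrist_force: [0.6, 1.3, 5.8]
width: 0.381
grasp_force: 59.2
```

Request:
{"op": "step_arm", "data": {"claw": [0,0,0,0,0,0,0,0,0,0,0,0,0,0,0,0,0,0,0], "translation": [[0,0,-30],[0,0,-70],[0,0,-105],[7,-30,-110],[16,-70,-110],[25,-110,-110],[34,-150,-110],[43,-190,-110],[52,-230,-110],[59,-258,-110],[62,-270,-110],[62,-272,-110],[62,-272,-110],[62,-272,-80],[62,-272,-50],[62,-272,-25],[62,-272,-8],[62,-272,-1],[62,-272,-1]], "turn": [0,0,0,0,0,0,0,0,0,0,0,0,0,0,0,0,0,0,0]}}

```text
clock: 13.25
tcp_pos: [0.4449, -0.0207, 0.0445]
orientation: [3.141, -0.002, 0.0]
wrist_force: [0.5, -0.7, 0.1]
width: 0.376
grasp_force: 59.8
```

Request:
{"op": "step_arm", "data": {"claw": [1,1,1,1,1,1,1,1,1,1,1,1,1,1,1,1,1], "translation": [[0,0,0],[0,0,0],[0,0,0],[0,0,-30],[0,0,-70],[0,0,-110],[0,0,-150],[-4,-40,-156],[-9,-90,-156],[-13,-140,-156],[-18,-190,-156],[-22,-240,-156],[-25,-280,-156],[-26,-294,-156],[-26,-296,-156],[-26,-296,-156],[-26,-296,-156]], "turn": [0,0,0,0,0,0,0,0,0,0,0,0,0,0,0,0,0]}}

```text
clock: 15.38
tcp_pos: [0.4191, 0.2749, 0.2003]
orientation: [3.141, -0.003, -0.0]
wrist_force: [-0.4, -0.5, 0.6]
width: 1.003
grasp_force: 0.0
```

```bash
python3 - <<'E'
from h import *
look('w3',[(.4185,.2755),(.4449,-.0205),(.6447,.1971)]); print(delta(.4185,.2755,.043))
E
```

```text
[0.41912571 0.27492565 0.20033909] 15.375
[ -1.  -1. 157.]
```

View pics/w3o.png

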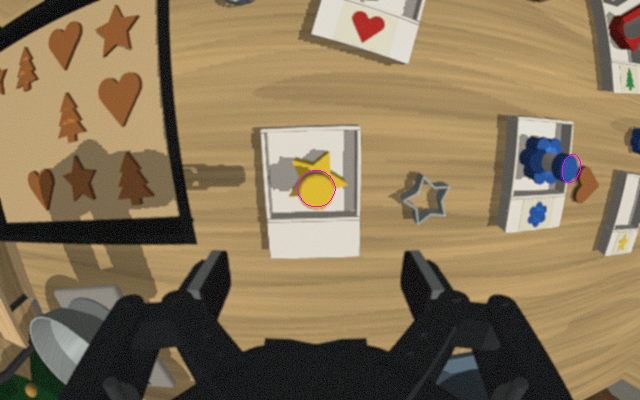

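The star stands centred in the spare tray with its knob at (316,189), on the prediction. The flower stands in the flower tray (545,160).

Request:
{"op": "step_arm", "data": {"claw": [1,1,1,1,1,1,1,0,0,0,0,0,0,0], "translation": [[-1,-1,30],[-1,-1,70],[-1,-1,110],[-1,-1,140],[-1,-1,156],[-1,-1,157],[-1,-1,157],[-1,-1,157],[-1,-1,157],[-1,-1,157],[-1,-1,157],[-1,-1,157],[-1,-1,157],[-1,-1,157]], "turn": [0,0,0,0,0,0,0,0,0,0,0,0,0,0]}}

```text
clock: 17.18
tcp_pos: [0.4182, 0.2772, 0.0439]
orientation: [-3.141, 0.001, -0.002]
wrist_force: [-0.4, -0.9, 5.2]
width: 0.375
grasp_force: 59.0
```

Request:
{"op": "step_arm", "data": {"claw": [0,0,0,0,0,0,0,0,0,0,0,0,0,0,0,0,0], "translation": [[0,0,-30],[0,0,-70],[0,0,-115],[-2,35,-125],[-6,85,-125],[-9,135,-125],[-12,185,-125],[-15,235,-125],[-19,285,-125],[-22,335,-125],[-25,385,-125],[-28,435,-125],[-32,485,-125],[-35,530,-125],[-37,555,-125],[-37,563,-125],[-37,563,-125]], "turn": [0,0,0,0,0,0,0,0,0,0,0,0,0,0,0,0,0]}}

```text
clock: 19.3
tcp_pos: [0.3804, -0.2854, 0.168]
orientation: [-3.141, 0.002, 0.001]
wrist_force: [1.1, 0.7, -0.9]
width: 0.378
grasp_force: 59.7
```

Request:
{"op": "step_arm", "data": {"claw": [0,0,0,0,0,0,0], "translation": [[0,0,30],[0,0,65],[0,0,95],[0,0,113],[0,0,122],[0,0,124],[0,0,124]], "turn": [0,0,0,0,0,0,0]}}

```text
clock: 20.18
tcp_pos: [0.381, -0.2859, 0.0449]
orientation: [3.141, -0.0, 0.001]
wrist_force: [0.0, -0.1, -0.3]
width: 0.378
grasp_force: 59.7
```

Request:
{"op": "step_arm", "data": {"claw": [1,1,1,1,1,1,1,1,1,1,1,1,1,1,1,1,1], "translation": [[0,0,0],[0,0,0],[0,0,0],[0,0,-30],[0,0,-70],[0,0,-110],[0,0,-150],[35,-10,-156],[80,-24,-156],[125,-37,-156],[170,-51,-156],[215,-64,-156],[255,-76,-156],[275,-83,-156],[281,-84,-156],[281,-84,-156],[281,-84,-156]], "turn": [0,0,0,0,0,0,0,0,0,0,0,0,0,0,0,0,0]}}

```text
clock: 22.3
tcp_pos: [0.6607, -0.2026, 0.2005]
orientation: [3.142, -0.002, -0.001]
wrist_force: [-0.3, -0.6, 0.6]
width: 1.0
grasp_force: 0.0
```

```bash
python3 - <<'E'
from h import *
look('w4',[(.6621,-.2019),(.6447,.1971),(.381,-.286)]); print(delta(.6621,-.2019,.043))
E
```

```text
[ 0.66070536 -0.20260987  0.20045719] 22.3
[  1.  -1. 158.]
```

View pics/w4o.png

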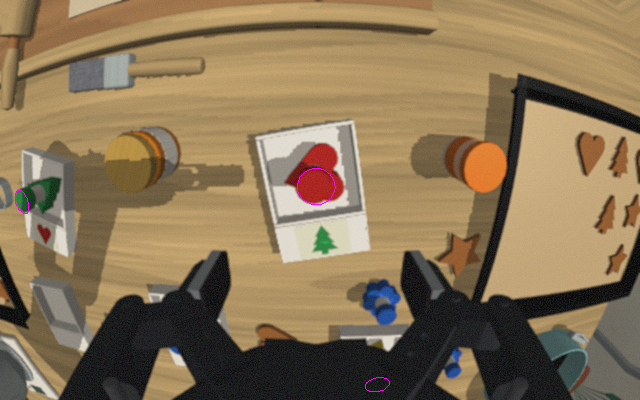

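The heart knob at (316,187) is on the prediction, and the fingers clear the orange tin. Gripping.

Request:
{"op": "step_arm", "data": {"claw": [1,1,1,1,1,1,1,0,0,0,0,0,0,0], "translation": [[1,-1,30],[1,-1,70],[1,-1,110],[1,-1,140],[1,-1,156],[1,-1,157],[1,-1,157],[1,-1,157],[1,-1,157],[1,-1,157],[1,-1,157],[1,-1,157],[1,-1,157],[1,-1,157]], "turn": [0,0,0,0,0,0,0,0,0,0,0,0,0,0]}}

```text
clock: 24.1
tcp_pos: [0.6629, -0.201, 0.0441]
orientation: [3.141, -0.001, 0.001]
wrist_force: [-1.1, 0.5, 5.0]
width: 0.372
grasp_force: 59.6
```

Request:
{"op": "step_arm", "data": {"claw": [0,0,0,0,0,0,0,0,0,0,0,0,0,0,0,0,0], "translation": [[0,0,-30],[0,0,-70],[0,0,-115],[-15,-30,-125],[-36,-70,-125],[-59,-115,-125],[-82,-160,-125],[-105,-205,-125],[-128,-250,-125],[-151,-295,-125],[-174,-340,-125],[-197,-385,-125],[-220,-430,-125],[-238,-465,-125],[-244,-477,-125],[-244,-477,-125],[-244,-477,-125]], "turn": [0,0,0,0,0,0,0,0,0,0,0,0,0,0,0,0,0]}}

```text
clock: 26.22
tcp_pos: [0.4195, 0.2751, 0.1682]
orientation: [3.141, -0.002, 0.0]
wrist_force: [-0.9, 0.4, -0.2]
width: 0.377
grasp_force: 59.7
```

Request:
{"op": "step_arm", "data": {"claw": [0,0,0,0,0,0,0], "translation": [[0,0,30],[0,0,65],[0,0,95],[0,0,113],[0,0,122],[0,0,124],[0,0,124]], "turn": [0,0,0,0,0,0,0]}}

```text
clock: 27.1
tcp_pos: [0.4195, 0.276, 0.0449]
orientation: [-3.141, 0.002, -0.002]
wrist_force: [-0.4, 0.3, 0.2]
width: 0.375
grasp_force: 59.7
```

Request:
{"op": "step_arm", "data": {"claw": [1,1,1,1,1,1,1,1,1,1,1,1,1,1,1,1], "translation": [[0,0,0],[0,0,0],[0,0,0],[0,0,-30],[0,0,-70],[0,0,-110],[0,0,-150],[35,12,-156],[80,28,-156],[125,44,-156],[170,60,-156],[210,74,-156],[222,78,-156],[225,79,-156],[225,79,-156],[225,79,-156]], "turn": [0,0,0,0,0,0,0,0,0,0,0,0,0,0,0,0]}}

```text
clock: 29.1
tcp_pos: [0.6428, 0.1978, 0.2007]
orientation: [-3.141, -0.001, 0.0]
wrist_force: [0.3, 0.7, -0.2]
width: 0.999
grasp_force: 0.0
```

```bash
python3 - <<'E'
from h import *
look('w5',[(.6447,.1971),(.4185,.276)]); print(delta(.6447,.1971,.043))
E
```

```text
[0.64276186 0.19778113 0.20073039] 29.1
[  2.   1. 158.]
```

View pics/w5o.png

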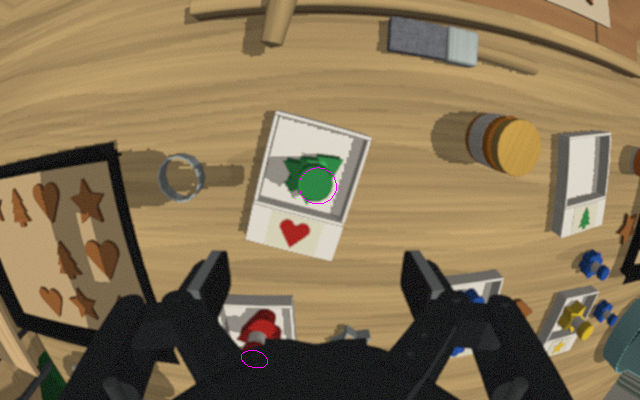

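The tree knob at (318,185) matches, the jar at (510,145) is clear of the fingers, and the heart (260,325) stands in the spare tray. Gripping.

Request:
{"op": "step_arm", "data": {"claw": [1,1,1,1,1,1,1,0,0,0,0,0,0,0], "translation": [[3,1,30],[3,1,70],[3,1,110],[3,1,140],[3,1,156],[3,1,157],[3,1,157],[3,1,157],[3,1,157],[3,1,157],[3,1,157],[3,1,157],[3,1,157],[3,1,157]], "turn": [0,0,0,0,0,0,0,0,0,0,0,0,0,0]}}

```text
clock: 30.9
tcp_pos: [0.6472, 0.1961, 0.0441]
orientation: [-3.141, 0.001, -0.002]
wrist_force: [-0.1, -0.6, 5.7]
width: 0.369
grasp_force: 59.3
```

Request:
{"op": "step_arm", "data": {"claw": [0,0,0,0,0,0,0,0,0,0,0,0,0,0,0,0], "translation": [[0,0,-30],[0,0,-70],[0,0,-115],[-15,30,-130],[-35,75,-130],[-55,120,-130],[-60,165,-130],[-60,210,-130],[-60,255,-130],[-45,300,-130],[-25,345,-130],[0,380,-130],[12,395,-130],[13,397,-130],[13,397,-130],[13,397,-130]], "turn": [0,0,0,0,0,0,0,0,0,0,0,0,0,0,0,0]}}

```text
clock: 32.9
tcp_pos: [0.6591, -0.1998, 0.1734]
orientation: [-3.141, -0.001, 0.001]
wrist_force: [-0.1, -0.2, 0.6]
width: 0.372
grasp_force: 59.7
```

Request:
{"op": "step_arm", "data": {"claw": [0,0,0,0,0,0,0], "translation": [[0,0,30],[0,0,65],[0,0,95],[0,0,118],[0,0,127],[0,0,129],[0,0,129]], "turn": [0,0,0,0,0,0,0]}}

```text
clock: 33.78
tcp_pos: [0.6602, -0.2011, 0.0455]
orientation: [3.141, -0.0, 0.003]
wrist_force: [1.1, 0.3, 0.1]
width: 0.376
grasp_force: 59.7
```

Request:
{"op": "step_arm", "data": {"claw": [1,1,1,1,1,1,1,1,1,1,1,1,1,1,1,1,1,1,1,1], "translation": [[0,0,0],[0,0,0],[0,0,0],[0,0,-30],[0,0,-70],[0,0,-110],[0,0,-150],[-15,-30,-156],[-36,-70,-156],[-59,-115,-156],[-82,-160,-156],[-105,-205,-156],[-128,-250,-156],[-151,-295,-156],[-174,-340,-156],[-197,-385,-156],[-220,-430,-156],[-238,-468,-156],[-241,-476,-156],[-241,-476,-156]], "turn": [0,0,0,0,0,0,0,0,0,0,0,0,0,0,0,0,0,0,0,0]}}

```text
clock: 36.28
tcp_pos: [0.4189, 0.2751, 0.2005]
orientation: [3.141, 0.001, 0.001]
wrist_force: [0.7, -0.5, 1.1]
width: 0.998
grasp_force: 0.0
```

```bash
python3 - <<'E'
from h import *
look('w6',[(.419,.2755)]); print(delta(.419,.2755,.043))
E
```

```text
[0.4189162  0.2751315  0.20045265] 36.275
[ -0.  -1. 157.]
```

View pics/w6o.png

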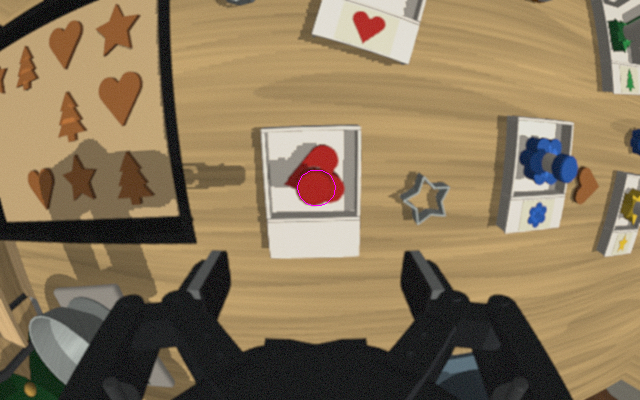

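The heart knob at (316,188) is on the prediction in the spare tray, and the heart tray at the top is empty. Gripping.

Request:
{"op": "step_arm", "data": {"claw": [1,1,1,1,1,1,1,0,0,0,0,0,0,0], "translation": [[0,-1,30],[0,-1,70],[0,-1,110],[0,-1,140],[0,-1,156],[0,-1,157],[0,-1,157],[0,-1,157],[0,-1,157],[0,-1,157],[0,-1,157],[0,-1,157],[0,-1,157],[0,-1,157]], "turn": [0,0,0,0,0,0,0,0,0,0,0,0,0,0]}}

```text
clock: 38.08
tcp_pos: [0.4191, 0.2763, 0.0439]
orientation: [-3.141, 0.0, -0.001]
wrist_force: [-1.4, 0.4, 5.4]
width: 0.376
grasp_force: 59.2
```

Request:
{"op": "step_arm", "data": {"claw": [0,0,0,0,0,0,0,0,0,0,0,0,0,0,0,0,0,0], "translation": [[0,0,-30],[0,0,-70],[0,0,-115],[30,10,-125],[75,25,-125],[120,40,-125],[165,55,-125],[205,68,-125],[225,74,-125],[228,76,-125],[228,76,-125],[228,76,-95],[228,76,-60],[228,76,-30],[228,76,-12],[228,76,-3],[228,76,-1],[228,76,-1]], "turn": [0,0,0,0,0,0,0,0,0,0,0,0,0,0,0,0,0,0]}}

```text
clock: 40.33
tcp_pos: [0.6475, 0.2001, 0.0454]
orientation: [-3.141, 0.001, -0.003]
wrist_force: [0.8, 0.6, -0.9]
width: 0.376
grasp_force: 59.8
```

Request:
{"op": "step_arm", "data": {"claw": [1,1,1,1,1,1,1,1,1,1,1,1,1,1,1], "translation": [[0,0,0],[0,0,0],[0,0,0],[0,0,-30],[0,0,-70],[0,0,-110],[0,0,-150],[-35,-30,-190],[-80,-70,-200],[-125,-110,-200],[-170,-150,-200],[-210,-180,-200],[-220,-190,-200],[-220,-190,-200],[-220,-190,-200]], "turn": [0,0,0,0,0,0,0,0,0,0,0,0,0,0,0]}}

```text
clock: 42.2
tcp_pos: [0.4282, 0.3893, 0.2443]
orientation: [3.141, -0.003, 0.001]
wrist_force: [-1.1, 0.7, -0.3]
width: 1.0
grasp_force: 0.0
```

```bash
python3 - <<'E'
from h import *
save('top','top1'); save('scene','scene1'); a=cv2.imread('pics/top1.png')[100:310,145:490]; b=cv2.imread('pics/scene1.png')[110:290,150:450]
b=cv2.resize(b,(500,300)); a=cv2.resize(a,(483,294))
o=np.zeros((600,500,3),'uint8'); o[:294,:483]=a; o[300:]=b; cv2.imwrite('pics/final.png',o)
E
```

```text
(no output)
```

View pics/final.png

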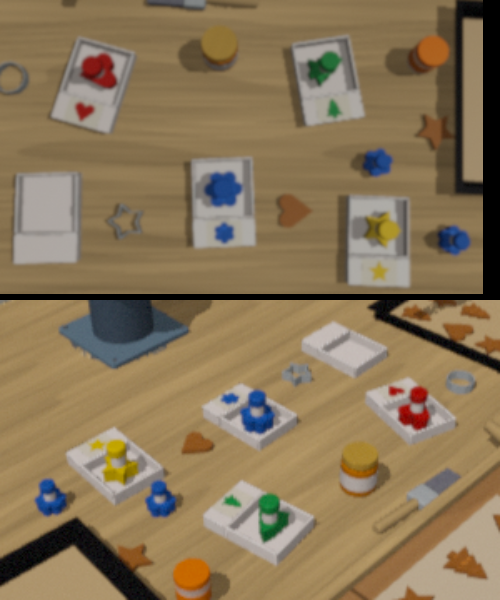

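Both views show all four cutters upright in their matching trays: heart (100,70), tree (323,67), flower (224,188) and star (382,229). The spare tray is empty and the jar (219,46) hasn't moved. Handing in.

```bash
python3 -c "
from bench import ticket; print(ticket.finish_job())"
```

```text
the job is handed in; nothing more can be done
None
```

All four cutters now stand upright in the trays with their matching cards, the spare tray is empty, the honey jar wasn't moved, and I handed the job in at about 42 s of the 138 s limit.

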